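# Release the eccentric cam and dock the flow cell

## Task

On the white fixture, push the red handle round until the eccentric cam is at its low point (lever against the stop post); only then push the blue plate so that the carriage slides forward, fully home against the dark port block. Leave the cam at its low point, and leave the glassware and the other loose things on the bench where they stand.

Things in the scene. Friction and masses are not known exactly. Their poses are not given: they have to be found in the camera images.
- fixture: White base plate of the flow-cell docking fixture, 215 x 175 x 12 mm, screwed to the bench: x -120 to 95, y -65 to 110 mm about this origin, which lies on the bench surface. Its x axis is the carriage's forward direction, z up; positions below are in mm in this frame. Only the red handle (top z 83) and the blue plate (top z 68) rise above z 56.
- cam_pivot (a point): Vertical axis of the cam, at (30, 45), z 36 mm (the lever's underside); axes as the fixture's. The cam is a steel disc, radius 30 mm, mounted 14 mm off-centre, z 16 to 34 mm, with a red stripe towards its low point. It stands in the way of the carriage's brass follower face: only near its low point can the carriage go fully home.
- stop_post (a point): Top centre of the steel stop post of the lever, 8 mm diameter, top at z 46 mm, at (-6, 80).
- port_face (a point): Middle of the rear face of the fixed dark port block that the clear cell meets. The block spans x 45 to 86, y -61 to -3 mm, top z 52 mm, with two brass fittings to z 56.
- cam (a joint): Angle of the cam with its lever, rad: 0 = low point, lever against the stop post; grows clockwise seen from above, up to 1.9; starts at 1.15 to 1.75, so turn it counterclockwise. At 0 the lever points 120 degrees counterclockwise from the fixture's x axis. Friction moment 0.3 Nm (about 5 N at the handle); it stays where it is left.
- cam_handle (a point): Centre of the top of the upright red handle at the end of the dark lever: 14 mm diameter, from z 46 to 83 mm above the bench, 65 mm from the cam's axis. The lever is 14 mm wide, z 36 to 46 mm. Moves with the cam.
- carriage (a joint): Forward travel of the carriage, m: 0 = fully back (towards the robot), 0.034 = fully home, where it meets an end stop and the clear cell meets the port block. Starts between 0 and 0.006. Sliding friction 3 N, no spring.
- carriage_push (a point): Middle of the rear face (facing backwards along the fixture's x, towards the robot) of the upright blue push plate of the carriage, 45 mm above the bench. The plate is 70 mm wide, 12 mm thick, z 20 to 68 mm. At travel 0 this point is at (-100, 0). On the carriage stands a clear flow cell 62 x 46 mm, top z 53 mm. Moves with the carriage.
- beaker: Loose empty glass beaker, 60 mm diameter, 75 mm high; origin at the centre of its underside, z up. Leave alone.
- flask: Loose green glass conical flask, 68 mm diameter, 104 mm high; origin at the centre of its underside, z up. Leave alone.
- reagent: Loose amber jar with blue cap, 52 mm diameter, 95 mm high; origin at the centre of its underside, z up. Leave alone.
- vial: Loose glass vial with white cap, 28 mm diameter, 55 mm high; origin at the centre of its underside, z up. Leave alone.
- tray: Loose beige sample tray 90 x 70 x 25 mm, open; origin at the centre of its underside, z up. Leave alone.
- screwdriver: Loose screwdriver, 160 mm long, lying along its x axis on the bench, z up. Leave alone.

How it is judged (in metres and radians):
On the way, in this order (a step that is already met when the one before it is completed fails the run):
1. the cam is turned to its low point, the lever against the stop (within 0.12 rad) (value of joint cam below 0.12 rad), for 0.2 s.
2. the carriage is pushed fully home (within 2.5 mm) (value of joint carriage above 0.0315 m), for 0.2 s.
At the end, for the whole second after the job is handed in: The cam is within 0.12 rad of its low point (lever against the stop), the carriage is at rest within 2.5 mm of fully home, and no loose thing has been shifted more than 30 mm or tilted more than 0.5 rad (value of joint cam below 0.12 rad and value of joint carriage above 0.0315 m and velocity of joint carriage between -0.005 and 0.005 m/s and not (distance of any of beaker, flask, reagent, vial, tray, screwdriver from where it was at the start of the episode above 0.03 m or angle between any of beaker, flask, reagent, vial, tray, screwdriver's own z axis and vertical above 0.5 rad)); the robot touches nothing.
It fails at once if the carriage is pushed forward (past 15 mm of travel) while the cam is not at its low point (over 0.3 rad) (value of joint carriage above 0.015 m and value of joint cam above 0.3 rad).
It fails at once if a loose thing is lifted, shifted by more than 30 mm or tipped by more than 0.5 rad (distance of any of beaker, flask, reagent, vial, tray, screwdriver from where it was at the start of the episode above 0.03 m or angle between any of beaker, flask, reagent, vial, tray, screwdriver's own z axis and vertical above 0.5 rad).
It also fails if it takes over 54 s, if anything falls off the work surface, if the arm or the gripper's body presses on something with over 40 N, if the wrist force passes 120 N, or if a joint passes its speed limit or range.

## Robot

A 6-joint arm with a two-finger parallel gripper is mounted at the origin on the work surface. World frame = base frame: x ahead of the robot, y to its left, z up, the work surface at z = 0. Lengths are in mm, angles in degrees, forces in N, time in s.
With the tool pointing down it reaches from about 350 to 850 mm from the base axis. Payload 8.1 kg.
Tool frame: the origin (TCP) lies between the finger pads; the fingertips stand 25 mm ahead of it and the grasp point (between the pads) lies 6 mm ahead of it (r.tcp_to_tips is the distance from the TCP to the fingertips, in mm); z points along the fingers, y is the line along which they close (so a half turn about z gives the same grasp; the last joint's range is limited). The gripper opens to 85 mm and grips with 20 to 120 N. Pads are 22 mm wide; open, the fingers measure 114 mm over their backs; the gripper's body (76 mm by 85 mm) begins 54 mm behind the grasp point. The pads swing forward as they close: fully open they stand 13 mm farther back than shut.
Start: joints at [-4.893, 7.471, 85.268, -0, 87.261, -4.893], TCP at [600.005, 0.022, 256.292] pointing down, gripper open.
Joint ranges: [-169.43, 169.43], [-51.17, 129.36], [1.28, 143.12], [-76.62, 256.62], [0, 156.53], [-152.29, 152.29]. Speed limits (degrees/s): [136.94, 136.94, 159.86, 180, 180, 180].

## Interface

Orientations are given as [roll, pitch, yaw] about the fixed x, y, z axes, in that order (R = Rz(yaw) Ry(pitch) Rx(roll)).
In Python, from bench import r gives the robot as it stands.
- The arm moves only by the tool apply_moves, never from a script. Its arguments are lists of equal length, an entry for each row: "angular": the turn, a rotation vector about the world's x, y, z in units of 8 degrees (1.0 is 8 degrees), a list of three; "travel": the shift along the world's x, y, z in units of 40 mm (1.0 is 40 mm), a list of three; "jaw": the opening, from 0 (shut) to 1 (fully open). A call has 1 to 20 rows; each row shifts and turns the commanded pose from where the row before left it; what a row does not reach is not made up. A row lasts 1/8 s, in which the tool goes at most 62.5 mm and 10.7 degrees, less where a joint would pass 70% of its speed; a pose out of reach is approached as far as the arm can. A call is refused whole if a number of a shift passes 1 or a number of a turn 1, either way. A call with a gripper value outside its range is refused whole. The fingers move at their own pace and stop on an object; "force" is the grip in N (left out, the last holds). Time passes only in rows, so rows that do not move let the fingers close. It gives the time, the measured TCP pose, the force, the opening and the grip force at its end, in the units of the state.
- r.sense(): the state, without advancing time (a new reading comes with each control period).
- r.snapshot(name): name is "scene" or "side" or "wrist"; returns a dict with "color" (384x512x3 uint8, red, green, blue), "fx", "fy", "cx", "cy" (pixels), "R" (3x3) and "t" (3): a world point X has camera coordinates R X + t; the wrist camera has in their place "mount" (4x4, takes a point from camera to tool coordinates, whose origin is the TCP and whose axes are the flange's). Camera axes: x right, y down, z forward; pixel columns grow to the right and rows downward; lengths in mm; the calibration is good to about 2 mm. The wrist camera is an equidistant fisheye: a pixel r from the principal point sees the ray r / f radians off the axis. A picture is of the moment at which its call begins: read the wrist's pose just before it. There is no depth.
- r.hand_in(): hands the job in; it is judged then, once.
The state is a dict: "time": time; "joint_pos": joint angles; "qd": joint speeds; "joint_efforts": joint torques, N m; "tool_pos": TCP position; "tcp_rot": TCP orientation; "ft_force": force on the tool from outside, world axes, zero at the start; "wrist_torque": the same for the moment, N m; "finger_gap": finger opening in mm; "grip_force": force on a finger pad.
Only numpy, scipy, OpenCV 4.12 (cv2) and the standard library are available. Lean on these libraries where they do the work, as an engineer would, in place of code of your own. Each camera call takes 0.05 s, during which the arm holds its last target. There are 200 camera calls.

## Working session

There is one attempt and no reset: what is moved stays moved. The work goes in short steps, Python scripts to look and compute and a tool call to move; the robot and the scene stay as the last step left them, time stands still between calls to the robot, and variables do not carry over. Pictures are saved under pics/ and viewed, at most 10 in all, crops included, and the job is handed in when it is done.

Besides the shell and the picture viewer there is one more tool, called after "Request:" as name(argument=value, ...), one argument or row to a line, values as JSON. apply_moves: Moves the arm, as the interface text tells. Its arguments: {"type":"object","properties":{"angular":{"type":"array"},"travel":{"type":"array"},"jaw":{"type":"array"},"force":{"type":"number"}},"required":["angular","travel","jaw"]}

```bash
mkdir -p pics
python3 - <<'E'
from bench import r
import cv2,numpy as np,pickle
d={}
for n in("scene","side"):
    s=r.snapshot(n);d[n]=s
    cv2.imwrite(f"pics/{n}0.png",s["color"][:,:,::-1]);print(n,s["fx"],s["cx"],s["cy"],(-np.array(s["R"]).T@s["t"]).round())
pickle.dump(d,open("d.pkl","wb"));print(r.sense())
E
```

```text
scene 429.52929992518625 251.9727448114619 199.17433860065256 [1386.  576.  741.]
side 425.46450541107066 260.4030417405462 187.04547747944545 [ 251. -649.  512.]
{'time': 0.1, 'joint_pos': array([-4.89369055e+00,  7.51174856e+00,  8.53246766e+01,  1.19031849e-03,
        8.72618225e+01, -4.89340474e+00]), 'qd': array([-0.06621553, -0.11995121, -0.06786146,  0.01557042, -0.08570222,
        0.02677285]), 'joint_efforts': array([ 1.52257860e-03, -5.70947063e+01, -5.01941299e+01, -1.80579236e-04,
        8.16394575e-03,  5.26326357e-05]), 'tool_pos': array([5.99534174e+02, 6.26955106e-02, 2.55323523e+02]), 'tcp_rot': array([-1.79902212e+02, -9.56527373e-03,  8.99996481e+01]), 'ft_force': array([0.34944762, 0.65291437, 0.90288975]), 'wrist_torque': array([-0.00161697,  0.01579464,  0.01377097]), 'grip_force': 0.0, 'finger_gap': 84.99916790478011}
```

View pics/scene0.png

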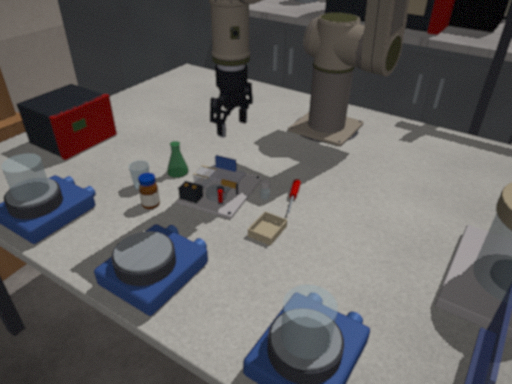

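View pics/side0.png

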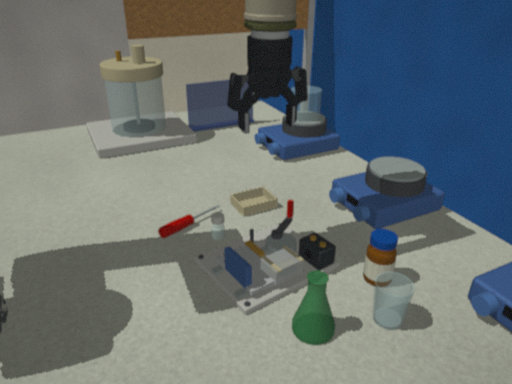

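The scene view has the fixture near (220,185), the red handle at (220,195) and the blue plate at (226,162). In the side view the handle is at (290,208), the plate at (238,265), the vial at (217,228), and the flask at (315,310). Next I'll enlarge both and triangulate.

```bash
cat > h.py <<'E'
import numpy as np,cv2,pickle
d=pickle.load(open("d.pkl","rb"))
def ray(s,u,v):
    R=np.array(s["R"]);c=-R.T@np.array(s["t"]);w=R.T@np.array([(u-s["cx"])/s["fx"],(v-s["cy"])/s["fy"],1]);return c,w/np.linalg.norm(w)
def onz(n,u,v,z):
    c,w=ray(d[n],u,v);return c+w*(z-c[2])/w[2]
def tri(a,b):
    c1,w1=ray(d["scene"],*a);c2,w2=ray(d["side"],*b)
    k=np.linalg.lstsq(np.c_[w1,-w2],c2-c1,rcond=None)[0];p=c1+k[0]*w1;q=c2+k[1]*w2
    return (p+q)/2,np.linalg.norm(p-q)
E
python3 - <<'E'
from h import *
a=d["scene"]["color"][145:220,120:310];b=d["side"]["color"][180:345,150:430]
A=cv2.resize(a,None,fx=4.2,fy=4.2,interpolation=2);B=cv2.resize(b,None,fx=2.85,fy=2.85,interpolation=2)
cv2.imwrite("pics/ca.png",A[:,:,::-1]);cv2.imwrite("pics/cb.png",B[:,:,::-1])
for n,(y0,y1,x0,x1) in {"scene":(150,215,180,265),"side":(190,300,215,330)}.items():
    c=d[n]["color"][y0:y1,x0:x1];h=cv2.cvtColor(c,cv2.COLOR_RGB2HSV)
    for nm,m in {"red":((h[...,0]<8)|(h[...,0]>172))&(h[...,1]>150)&(h[...,2]>70),"blue":(h[...,0]>105)&(h[...,0]<125)&(h[...,1]>120)}.items():
        k,l,st,ce=cv2.connectedComponentsWithStats(m.astype(np.uint8))
        for i in range(1,k):
            if st[i,4]>15:
                ys,xs=np.nonzero(l==i);box=cv2.boxPoints(cv2.minAreaRect(np.c_[xs+x0,ys+y0].astype(np.float32)))
                print(n,nm,st[i]+[x0,y0,0,0,0],(ce[i]+[x0,y0]).round(1),box.round(1).tolist())
E
```

```text
scene red [218 189   5  14  56] [219.9 194.8] [[218.0, 189.0], [222.0, 189.0], [222.0, 202.0], [218.0, 202.0]]
scene blue [217 157  19  14 187] [225.7 163.4] [[215.0, 165.8000030517578], [217.1999969482422, 156.1999969482422], [236.89999389648438, 160.6999969482422], [234.6999969482422, 170.39999389648438]]
side red [288 200   5  18  77] [289.8 208.2] [[288.0, 200.0], [292.0, 200.0], [292.0, 217.0], [288.0, 217.0]]
side blue [226 248  25  38 534] [237.8 267.1] [[216.5, 258.5], [229.5, 245.5], [258.0, 274.0], [245.0, 287.0]]
```

View pics/ca.png

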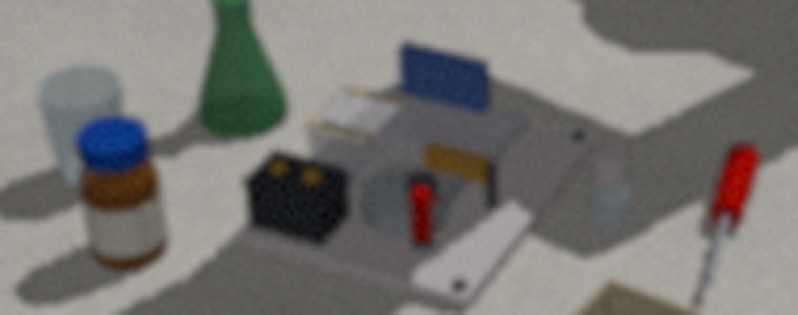

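View pics/cb.png

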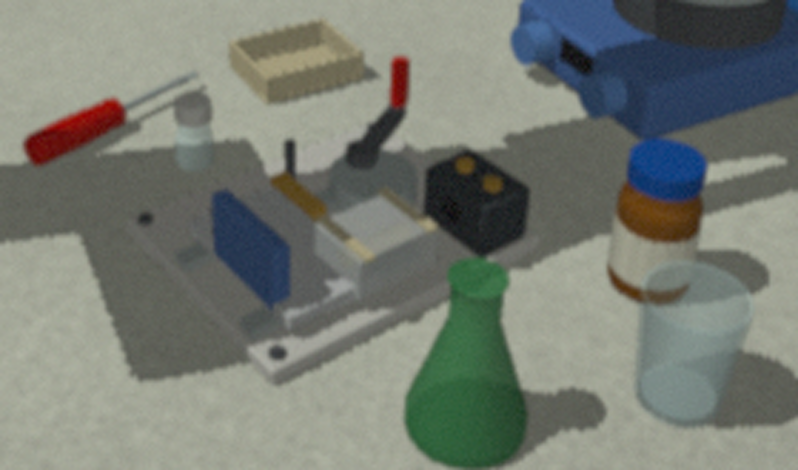

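Crop A shows handle top at (422,185), stop post top (490,160), plate front top edge (402,44)-(488,66). Crop B shows handle top at (400,62), post top (290,142), plate rear top edge (213,193)-(289,247), with the vial (195,130) and flask clear of the pushing paths.

Run:
```python
from h import *
A=lambda u,v:((u+.5)/4.2+119.5,(v+.5)/4.2+144.5)
B=lambda u,v:((u+.5)/2.85+149.5,(v+.5)/2.85+179.5)
P=lambda *a:print(*[np.round(x,1) for x in a])
P("handle",*tri(A(422,183),B(400,60)));P(" z83",onz("scene",*A(422,183),83),onz("side",*B(400,60),83))
P("handle base",*tri(A(421,240),B(399,105)))
P("post",*tri(A(490,160),B(290,142)))
for n,f,p in(("scene",A,[(402,44),(488,66)]),("side",B,[(213,193),(289,247)])):
    q=[onz(n,*f(*x),68) for x in p];e=q[1]-q[0];P(n,"plate",*q,np.linalg.norm(e),np.degrees(np.arctan2(e[1],e[0])))
P("screw +y rear",onz("scene",*A(578,135),12),onz("side",*B(145,218),12));P("screw rear -y",onz("side",*B(278,352),12));P("screw front +y",onz("scene",*A(460,285),12))
# block top corners, fittings
P("block scene",*[onz("scene",*A(*x),52) for x in((247,180),(275,152),(348,172),(322,205))])
P("block side",*[onz("side",*B(*x),52) for x in((427,172),(465,150),(527,190),(485,212))])
P("fit",*tri(A(278,167),B(493,183)),*tri(A(312,175),B(466,164)))
P("vial top",*tri(A(610,155),B(192,100)));P("flask top",*tri(A(231,0),B(478,270)));P("jar",*tri(A(115,135),B(667,160)))
P("tray",onz("side",*B(297,60),25))
```

```text
Traceback (most recent call last):
numpy._core._exceptions._UFuncNoLoopError: ufunc 'multiply' did not contain a loop with signature matching types (dtype('<U6'), dtype('float64')) -> None
```

```bash
cat > m.py <<'E'
from h import *
A=lambda u,v:((u+.5)/4.2+119.5,(v+.5)/4.2+144.5)
B=lambda u,v:((u+.5)/2.85+149.5,(v+.5)/2.85+179.5)
P=lambda *a:print(*[x if isinstance(x,str) else np.round(x,1) for x in a])
if __name__=="__main__":
    P("handle",*tri(A(422,183),B(400,60)));P(" z83",onz("scene",*A(422,183),83),onz("side",*B(400,60),83))
    P("handle base",*tri(A(421,240),B(399,105)))
    P("post",*tri(A(490,160),B(290,142)))
    for n,f,p in(("scene",A,[(402,44),(488,66)]),("side",B,[(213,193),(289,247)])):
        q=[onz(n,*f(*x),68) for x in p];e=q[1]-q[0];P(n,"plate",*q,np.linalg.norm(e),np.degrees(np.arctan2(e[1],e[0])))
    P("screw +y rear",onz("scene",*A(578,135),12),onz("side",*B(145,218),12));P("screw rear -y",onz("side",*B(278,352),12));P("screw front +y",onz("scene",*A(460,285),12))
    P("block scene",*[onz("scene",*A(*x),52) for x in((247,180),(275,152),(348,172),(322,205))])
    P("block side",*[onz("side",*B(*x),52) for x in((427,172),(465,150),(527,190),(485,212))])
    P("fit",*tri(A(278,167),B(493,183)),*tri(A(312,175),B(466,164)))
    P("vial top",*tri(A(610,155),B(192,100)));P("flask top",*tri(A(231,0),B(478,270)));P("jar",*tri(A(115,135),B(667,160)))
    P("tray",onz("side",*B(297,60),25))
E
python3 m.py
```

```text
handle [646.1 -10.3  86.2] 3.2
 z83 [640.8 -12.5  83. ] [649.9  -7.   83. ]
handle base [650.5  -7.9  45.6] 0.1
post [555.2 -21.1  49.1] 1.4
scene plate [ 489.2 -145.1   68. ] [479.3 -75.   68. ] 70.7 98.0
side plate [475.8 -77.7  68. ] [ 495.  -145.6   68. ] 70.6 -74.2
screw +y rear [446.8 -18.   12. ] [452.2 -11.9  12. ]
screw rear -y [ 478.1 -166.3   12. ]
screw front +y [640.3  14.8  12. ]
block scene [ 668.3 -139.4   52. ] [ 632.1 -145.9   52. ] [623.2 -89.3  52. ] [662.7 -79.5  52. ]
block side [619.3 -97.   52. ] [656.1 -86.1  52. ] [ 666.9 -142.3   52. ] [ 629.3 -150.1   52. ]
fit [ 648.6 -129.4   55. ] 0.9 [ 644.  -104.    55.6] 1.6
vial top [511.8  48.9  55.5] 0.4
flask top [ 555.7 -246.5  103.6] 0.7
jar [ 722.5 -200.8   94.8] 2.0
tray [628.6 116.   25. ]
```

```bash
cat > fit.py <<'E'
from m import *
L=[(86,-61),(45,-61),(45,-3),(86,-3)]*1+[(45,-3),(86,-3),(86,-61),(45,-61),(-6,80),(-6,80)]
W=[(668.3,-139.4),(632.1,-145.9),(623.2,-89.3),(662.7,-79.5),(619.3,-97),(656.1,-86.1),(666.9,-142.3),(629.3,-150.1),(555.2,-21.1),(555.2,-21.1)]
L=np.array(L,float);W=np.array(W)
a,b=L-L.mean(0),W-W.mean(0);th=np.arctan2((a[:,0]*b[:,1]-a[:,1]*b[:,0]).sum(),(a*b).sum())
R=np.array([[np.cos(th),-np.sin(th)],[np.sin(th),np.cos(th)]]);t=W.mean(0)-R@L.mean(0)
F=lambda p:R@np.array(p,float)+t
I=lambda w:R.T@(np.array(w)-t)
if __name__=="__main__":
    P("yaw",np.degrees(th),"t",t,"resid",(L@R.T+t-W).round(1).tolist())
    h=I((646,-10));v=h-[30,45];P("handle",h,np.hypot(*v),"cam",np.radians(120)-np.arctan2(v[1],v[0]))
    P("plate side (rear)",I((475.8,-77.7)),I((495,-145.6)),"front",I((479.3,-75)),I((489.2,-145.1)))
    P("screws",I((449,-15)),I((478,-166)),I((640,15)),"vial",I((512,49)),"tray",I((628.6,116)))
    P("pivot",F((30,45)),"handle arc",*[F((30+65*np.cos(x),45+65*np.sin(x))) for x in np.radians(120-np.array([100,80,60,40,20,0]))])
E
python3 fit.py
```

```text
yaw 10.6 t [574.7 -97.2] resid [[ 2.2 -1.9]
 [-1.9 -2.9]
 [-3.7 -2.5]
 [-2.9 -4.8]
 [ 0.2  5.2]
 [ 3.7  1.8]
 [ 3.6  1. ]
 [ 0.9  1.3]
 [-1.1  1.5]
 [-1.1  1.5]]
handle [86.1 72.6] 62.5 cam 1.6
plate side (rear) [-93.7  37.3] [-87.3 -32.9] front [-89.7  39.3] [-92.9 -31.4]
screws [-108.5  103.9] [-107.7  -49.9] [84.8 98.2] vial [-34.8 155.2] tray [ 92.2 199.6]
pivot [595.9 -47.4] handle arc [651.9 -14.3] [637.2   2.8] [617.5  13.9] [595.3  17.6] [573.1  13.4] [553.6   1.9]
```

Cam about 1.6 rad and the fixture pose are consistent with the given sizes (radius 62.5 against 65). Next I move above the handle with the jaws along the arc's tangent.

Request:
apply_moves(
  angular=[
    [0, 0, -1],
    [0, 0, -1],
    [0, 0, -1],
    [0, 0, -1],
    [0, 0, -1],
    [0, 0, -1],
    [0, 0, -0.5],
    [0, 0, 0],
    [0, 0, 0],
  ],
  travel=[
    [0.6, -0.15, 0],
    [0.6, -0.15, 0],
    [0, 0, -1],
    [0, 0, -1],
    [0, 0, -1],
    [0, 0, -0.25],
    [0, 0, 0],
    [0, 0, 0],
    [0, 0, 0],
  ],
  jaw=[0.55, 0.55, 0.55, 0.55, 0.55, 0.55, 0.55, 0.55, 0.55],
)

```text
time: 1.23
tool_pos: [648.0, -12.0, 126.3]
tcp_rot: [180.0, -0.0, 38.1]
ft_force: [0.2, 0.2, 0.7]
finger_gap: 47.0
grip_force: 0.0
```

Run:
```python
from bench import r
import cv2,pickle
s=r.sense();w=r.snapshot("wrist");pickle.dump((s,w),open("w1.pkl","wb"))
print(s["tool_pos"],s["tcp_rot"],s["finger_gap"],w["fx"],w["cx"],w["cy"],w["mount"])
cv2.imwrite("pics/w1.png",w["color"][:,:,::-1])
```

```text
[648.04247155 -11.97077969 126.34863007] [ 1.79998071e+02 -3.67575398e-03  3.80949823e+01] 46.954456173924676 297.3186396354542 253.19342620875514 196.608174642621 [[ 1.07952868e-03 -9.54319384e-01 -2.98786458e-01  7.52735364e+01]
 [ 9.99999368e-01  1.12409534e-03  2.26985935e-05 -5.80035046e-01]
 [ 3.14202757e-04 -2.98786294e-01  9.54319994e-01 -1.16318080e+02]
 [ 0.00000000e+00  0.00000000e+00  0.00000000e+00  1.00000000e+00]]
```

View pics/w1.png

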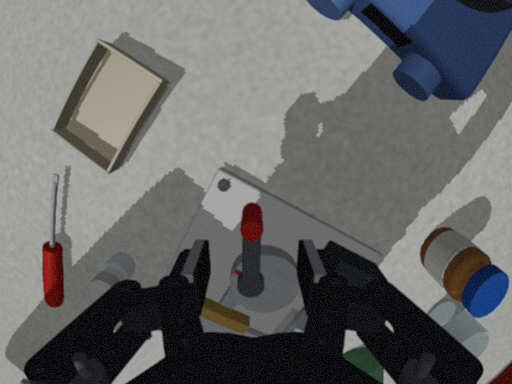

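The view shows the handle between the open fingers, red from (252,205) to (251,238), with the lever to the pivot at (250,285). The vial is at (120,268), to the left.

Run:
```python
from fit import *
from scipy.spatial.transform import Rotation as Ro
s,w=pickle.load(open("w1.pkl","rb"));M=np.array(w["mount"]);T=Ro.from_euler("xyz",s["tcp_rot"],degrees=True).as_matrix()
def wz(u,v,z):
    a,b=(u-w["cx"])/w["fx"],(v-w["cy"])/w["fy"];q=np.hypot(a,b);d_=np.array([a/q*np.sin(q),b/q*np.sin(q),np.cos(q)])
    g=T@M[:3,:3]@d_;c=T@M[:3,3]+s["tool_pos"];return c+g*(z-c[2])/g[2]
for u,v in((252,212),(251,222),(251,231)):P((u,v),wz(u,v,83),wz(u,v,46))
P("pivot",wz(250,285,46),"vial",wz(122,262,55),"screw",wz(224,185,12))
```

```text
[252 212] [659.9  -1.1  83. ] [649.   -9.4  46. ]
[251 222] [654.7  -4.4  83. ] [642.6 -13.6  46. ]
[251 231] [650.2  -8.   83. ] [637.  -17.9  46. ]
pivot [599.4 -46.3  46. ] vial [555.5  46.1  55. ] screw [643.3  14.9  12. ]
```

Request:
apply_moves(
  angular=[
    [0, 0, 0],
    [0, 0, 0],
    [0, 0, 0],
    [0, 0, 0],
    [0, 0, 0],
    [0, 0, 0],
  ],
  travel=[
    [0.05, 0.07, -0.5],
    [0, 0, -0.6],
    [0, 0, 0],
    [0, 0, 0],
    [0, 0, 0],
    [0, 0, 0],
  ],
  jaw=[0.55, 0.55, 0.3, 0.3, 0.3, 0.3],
  force=20,
)

```text
time: 2.02
tool_pos: [650.7, -9.2, 83.4]
tcp_rot: [179.9, -0.1, 38.0]
ft_force: [0.3, 0.2, -0.2]
finger_gap: 25.2
grip_force: 0.0
```

Request:
apply_moves(
  angular=[
    [0, 0, 1],
    [0, 0, 1],
    [0, 0, 1],
    [0, 0, 0],
  ],
  travel=[
    [-0.145, 0.175, 0],
    [-0.17, 0.15, 0],
    [-0.19, 0.13, 0],
    [0, 0, 0],
  ],
  jaw=[0.3, 0.3, 0.3, 0.3],
)

```text
time: 2.52
tool_pos: [630.1, 9.0, 83.1]
tcp_rot: [179.9, -0.0, 62.0]
ft_force: [0.6, 0.1, 0.8]
finger_gap: 25.3
grip_force: 0.1
```

Run:
```python
from bench import r
import cv2,pickle
s=r.sense();w=r.snapshot("wrist");pickle.dump((s,w),open("w2.pkl","wb"))
cv2.imwrite("pics/w2.png",w["color"][:,:,::-1])
```

```text
(no output)
```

View pics/w2.png

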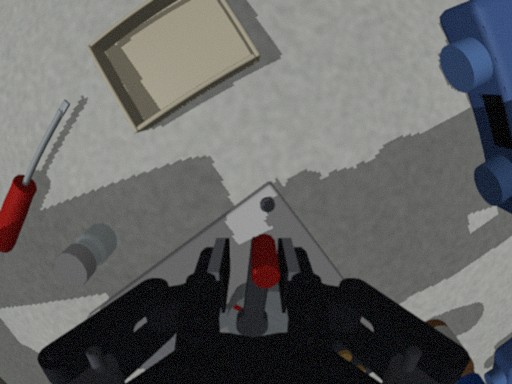

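The red handle (265,262) is caged between the fingers, touching the trailing (right) one; the lever is following. I'll go on around the arc.

Request:
apply_moves(
  angular=[
    [0, 0, 1],
    [0, 0, 1],
    [0, 0, 1],
    [0, 0, 1],
    [0, 0, 1],
    [0, 0, 1],
    [0, 0, 1],
    [0, 0, 0],
  ],
  travel=[
    [-0.205, 0.1, 0],
    [-0.215, 0.07, 0],
    [-0.22, 0.04, 0],
    [-0.23, 0.01, 0],
    [-0.225, -0.025, 0],
    [-0.22, -0.055, 0],
    [-0.21, -0.085, 0],
    [0, 0, 0],
  ],
  jaw=[0.3, 0.3, 0.3, 0.3, 0.3, 0.3, 0.3, 0.3],
)

```text
time: 3.58
tool_pos: [569.2, 11.0, 82.9]
tcp_rot: [179.9, 0.0, 117.8]
ft_force: [1.1, 0.3, -0.0]
finger_gap: 25.3
grip_force: 0.3
```

Request:
apply_moves(
  angular=[
    [0, 0, 0.5],
    [0, 0, 0.5],
    [0, 0, 0.5],
    [0, 0, 0],
  ],
  travel=[
    [-0.1, -0.055, 0],
    [-0.1, -0.06, 0],
    [-0.09, -0.065, 0],
    [0, 0, 0],
  ],
  jaw=[0.3, 0.3, 0.3, 0.3],
)

```text
time: 4.08
tool_pos: [558.1, 4.0, 82.8]
tcp_rot: [179.9, 0.0, 129.7]
ft_force: [3.2, -0.5, 0.4]
finger_gap: 26.0
grip_force: 1.3
```

Request:
apply_moves(
  angular=[
    [0, 0, 0.3],
    [0, 0, 0.3],
    [0, 0, 0],
  ],
  travel=[
    [-0.075, -0.06, 0],
    [-0.075, -0.06, 0],
    [0, 0, 0],
  ],
  jaw=[0.3, 0.3, 0.3],
)

```text
time: 4.45
tool_pos: [552.4, -0.5, 82.9]
tcp_rot: [179.9, 0.1, 134.5]
ft_force: [5.7, 0.9, -0.8]
finger_gap: 25.8
grip_force: 2.4
```

Request:
apply_moves(
  angular=[
    [0, 0, 0],
    [0, 0, 0],
    [0, 0, 0],
  ],
  travel=[
    [-0.05, -0.04, 0],
    [-0.05, -0.04, 0],
    [0, 0, 0],
  ],
  jaw=[0.3, 0.3, 0.3],
)

```text
time: 4.82
tool_pos: [551.8, -1.1, 83.3]
tcp_rot: [179.4, 0.2, 134.5]
ft_force: [25.0, 13.8, -15.4]
finger_gap: 25.7
grip_force: 14.0
```

The force rise shows the lever is on the stop. I'll back off inside the cage, lift, and look.

Request:
apply_moves(
  angular=[
    [0, 0, 0],
    [0, 0, 0],
    [0, 0, 0],
    [0, 0, 0],
    [0, 0, 0],
  ],
  travel=[
    [0.18, 0.15, 0],
    [0, 0, 0],
    [0, 0, 0.8],
    [0, 0, 1],
    [0, 0, 0],
  ],
  jaw=[0.3, 0.3, 0.3, 0.3, 0.3],
)

```text
time: 5.45
tool_pos: [556.4, 1.5, 158.2]
tcp_rot: [179.8, 0.3, 134.7]
ft_force: [-0.4, -0.9, -0.7]
finger_gap: 25.5
grip_force: 0.0
```

Request:
apply_moves(
  angular=[
    [0, 0, -1],
    [0, 0, -1],
    [0, 0, -1],
    [0, 0, -1],
    [0, 0, -0.1],
    [0, 0, 0],
    [0, 0, 0],
  ],
  travel=[
    [-0.7, -0.5, 0],
    [-0.8, -0.5, 0],
    [-0.8, -0.6, 0],
    [-0.5, -0.6, 0],
    [0, -0.4, 0],
    [0, 0, 0],
    [0, 0, 0],
  ],
  jaw=[0, 0, 0, 0, 0, 0, 0],
)

```text
time: 6.32
tool_pos: [442.9, -101.6, 154.0]
tcp_rot: [-180.0, -0.0, 102.1]
ft_force: [-0.1, 0.7, -1.2]
finger_gap: 0.1
grip_force: 0.0
```

Run:
```python
from bench import r
import cv2,pickle
s=r.sense();w=r.snapshot("wrist");pickle.dump((s,w),open("w3.pkl","wb"));print(s["tool_pos"],s["tcp_rot"])
b=r.snapshot("side")["color"][180:345,150:430];B=cv2.resize(b,None,fx=2.85,fy=2.85,interpolation=2)
cv2.imwrite("pics/w3.png",w["color"][:,:,::-1]);cv2.imwrite("pics/s3.png",B[:,:,::-1])
```

```text
[ 442.85180535 -101.55685749  154.04827206] [-1.79984178e+02 -3.59469932e-02  1.02076490e+02]
```

View pics/w3.png

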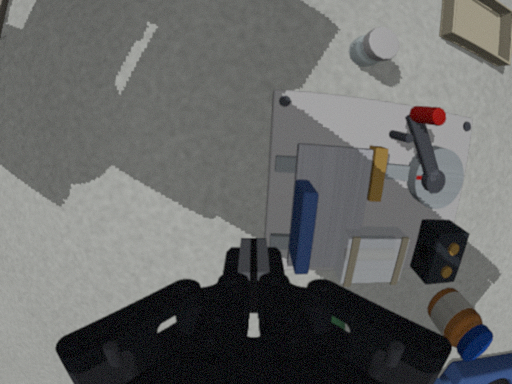

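View pics/s3.png

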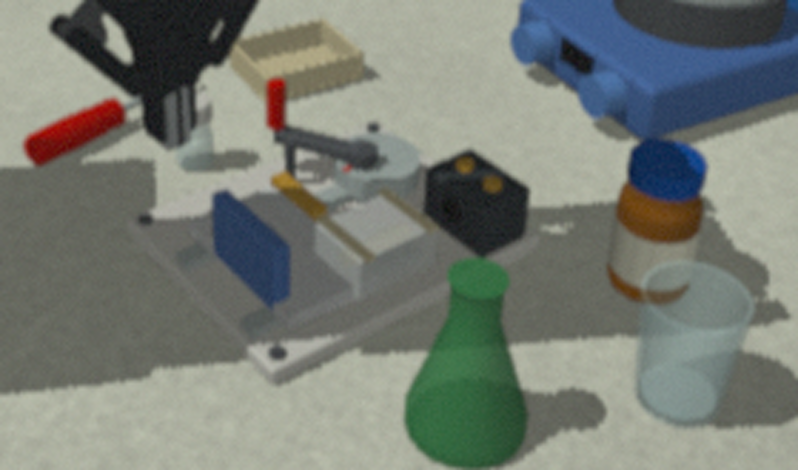

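The wrist and side views show the lever lying against the post, handle at (428,115), red stripe toward the follower, and the plate at (302,228) unmoved. The shut fingertips are behind it. Lower and push forward.

Request:
apply_moves(
  angular=[
    [0, 0, -0.2],
    [0, 0, 0],
    [0, 0, 0],
    [0, 0, 0],
  ],
  travel=[
    [0.05, -0.4, -0.3],
    [0, 0, -1],
    [0, 0, -0.95],
    [0, 0, 0],
  ],
  jaw=[0, 0, 0, 0],
)

```text
time: 6.92
tool_pos: [441.3, -117.2, 60.6]
tcp_rot: [-179.6, -0.2, 100.4]
ft_force: [-0.4, -0.1, 0.3]
finger_gap: -0.1
grip_force: 0.0
```

Request:
apply_moves(
  angular=[
    [0, 0, 0],
    [0, 0, 0],
    [0, 0, 0],
    [0, 0, 0],
    [0, 0, 0],
    [0, 0, 0],
    [0, 0, 0],
  ],
  travel=[
    [0.15, 0.028, 0],
    [0.15, 0.028, 0],
    [0.15, 0.028, 0],
    [0.15, 0.028, 0],
    [0.15, 0.028, 0],
    [0.1, 0.018, 0],
    [0, 0, 0],
  ],
  jaw=[0, 0, 0, 0, 0, 0, 0],
)

```text
time: 7.8
tool_pos: [478.8, -111.5, 64.2]
tcp_rot: [180.0, -0.0, 100.4]
ft_force: [-0.1, 0.1, -0.1]
finger_gap: -0.1
grip_force: 0.0
```

Request:
apply_moves(
  angular=[
    [0, 0, 0],
    [0, 0, 0],
    [0, 0, 0],
  ],
  travel=[
    [0.1, 0.018, 0],
    [0.1, 0.018, 0],
    [0, 0, 0],
  ],
  jaw=[0, 0, 0],
)

```text
time: 8.18
tool_pos: [486.7, -110.1, 64.2]
tcp_rot: [180.0, -0.0, 100.4]
ft_force: [0.5, -0.3, -0.8]
finger_gap: -0.1
grip_force: 0.2
```

Request:
apply_moves(
  angular=[
    [0, 0, 0],
    [0, 0, 0],
  ],
  travel=[
    [0.1, 0.018, 0],
    [0.1, 0.018, 0],
  ],
  jaw=[0, 0],
)

```text
time: 8.43
tool_pos: [494.4, -108.8, 64.1]
tcp_rot: [-180.0, -0.0, 100.4]
ft_force: [-2.7, -0.8, 0.8]
finger_gap: 0.2
grip_force: 1.6
```

Run:
```python
from bench import r
import cv2
w=r.snapshot("wrist")
cv2.imwrite("pics/w4.png",w["color"][:,:,::-1])
```

```text
(no output)
```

View pics/w4.png

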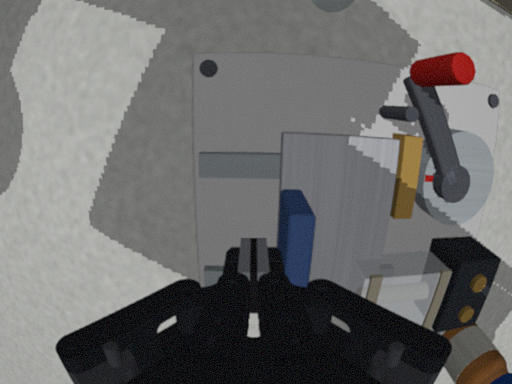

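The picture shows the plate (297,235) touched by the tips, and the carriage advanced, with the follower (406,180) nearing the low side of the cam. Keep pushing in small steps.

Request:
apply_moves(
  angular=[
    [0, 0, 0],
    [0, 0, 0],
    [0, 0, 0],
  ],
  travel=[
    [0.1, 0.018, 0],
    [0.1, 0.018, 0],
    [0, 0, 0],
  ],
  jaw=[0, 0, 0],
)

```text
time: 8.85
tool_pos: [498.1, -108.1, 64.0]
tcp_rot: [-179.4, -0.1, 100.4]
ft_force: [-31.6, -5.0, 24.4]
finger_gap: -0.3
grip_force: 16.6
```

Request:
apply_moves(
  angular=[
    [0, 0, 0],
    [0, 0, 0],
    [0, 0, 0],
  ],
  travel=[
    [0.075, 0.014, 0],
    [0.05, 0.01, 0],
    [0, 0, 0],
  ],
  jaw=[0, 0, 0],
)

```text
time: 9.22
tool_pos: [498.5, -108.0, 63.9]
tcp_rot: [-178.8, -0.1, 100.4]
ft_force: [-61.6, -9.4, 49.2]
finger_gap: -0.0
grip_force: 32.1
```

Hard stop. I'll back off, lift and verify.

Request:
apply_moves(
  angular=[
    [0, 0, 0],
    [0, 0, 0],
    [0, 0, 0],
    [0, 0, 0],
    [0, 0, 0],
    [0, 0, 0],
  ],
  travel=[
    [-0.3, -0.055, 0],
    [-0.5, -0.09, 0],
    [-0.5, -0.09, 0.5],
    [0, 0, 1],
    [0, 0, 1],
    [0, 0, 0],
  ],
  jaw=[0, 0, 0, 0, 0, 0],
)

```text
time: 9.98
tool_pos: [458.6, -116.6, 168.8]
tcp_rot: [179.5, 0.2, 100.4]
ft_force: [0.7, 0.0, 0.2]
finger_gap: 0.3
grip_force: 0.0
```

Run:
```python
from bench import r
import cv2,numpy as np
a=r.snapshot("side")["color"][200:310,200:360];w=r.snapshot("wrist")["color"][60:320,250:512]
A=cv2.resize(a,(720,495),interpolation=2)[:, :460];W=cv2.resize(w,(340,340))
o=np.zeros((495,800,3),np.uint8);o[:,:460]=A;o[:340,460:]=W
cv2.imwrite("pics/f.png",o[:,:,::-1]);print(r.sense()["ft_force"])
```

```text
[ 0.64170973  0.10703553 -0.73137706]
```

View pics/f.png

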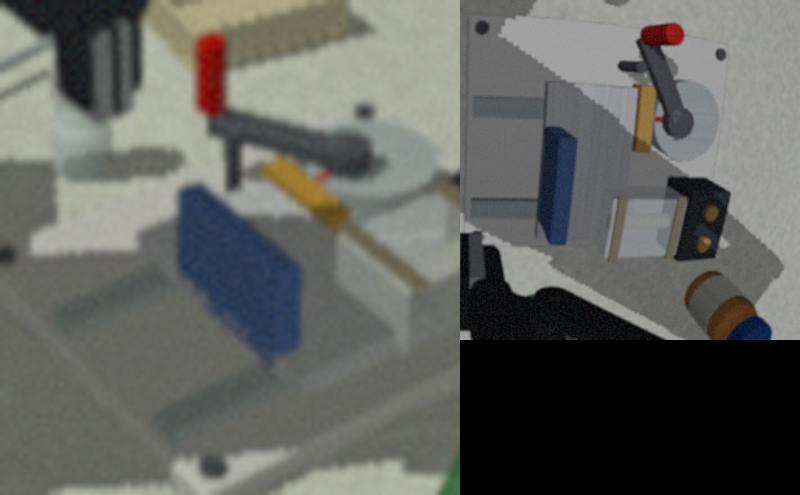

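The cell touches the port block and the lever is on the post. A quick numeric check of the plate's travel follows.

Run:
```python
from fit import *
for p in((180,188),(300,268)):P(I(onz("side",p[0]/4.5+200,p[1]/4.5+200,68)[:2]))
```

```text
[-61.9  35. ]
[-55.4 -34.1]
```

```bash
python3 -c "
from bench import r
print(r.hand_in())"
```

```text
the job is handed in; nothing more can be done
None
```

The job is handed in: I turned the cam to its low point with the lever against the stop post, then pushed the carriage home until it hit a hard stop with the clear cell against the port block; no loose thing was touched, and the hand-in returned no verdict.

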